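# Load the chill sticks into the drinks canister and lock its lid

### The job

Put the three steel chill sticks (two stand in tumblers on the bamboo caddy, one on the plate) into the steel canister, one after another, each lowered well down into the neck (at least 40 mm) before you let go. Then swing the canister's lid fully shut over the neck and only then turn its knob clockwise until it stops, to lock it. Leave the wooden muddler in its tumbler and everything else standing.

Things in the scene. Friction and masses are not known exactly. Their poses are not given: they have to be found in the camera images.
- stick_a: stainless steel chill stick: plain flat-ended round bar, 26 mm diameter, 90 mm long, about 0.1 kg. Origin at its middle (45 mm from either end), z along its length. Starts upright in one of the tumblers on the caddy.
- stick_b: stainless steel chill stick: plain flat-ended round bar, 26 mm diameter, 90 mm long, about 0.1 kg. Origin at its middle (45 mm from either end), z along its length. Starts upright in another tumbler on the caddy.
- stick_c: stainless steel chill stick: plain flat-ended round bar, 26 mm diameter, 90 mm long, about 0.1 kg. Origin at its middle (45 mm from either end), z along its length. Starts upright on the plate beside the egg cup.
- canister: upright stainless steel canister, fixed: body 140 mm diameter up to 150 mm, shoulder narrowing to a neck of 48 mm outer and 40 mm inner diameter whose rim is 200 mm above the table. Hollow, 195 mm deep, inner floor a cone, off centre, on which sticks tip aside. Origin at the centre of its underside, z up, x towards the lid's pivot post (10 mm diameter, 50 mm from the neck's axis).
- neck (a point): centre of the neck's mouth, at rim height (200 mm above the table), z up.
- lid_pivot (a point): point on the vertical pivot axis of the lid, 50 mm from the neck's axis, at the height of the lid's upper face (209 mm above the table). The lid is a steel disc 56 mm diameter, 7 mm thick, its underside 2 mm above the neck's rim, on a flat arm; its centre is 50 mm from the pivot and carries the knob.
- lid (a joint): swing of the steel lid about lid_pivot, rad: 0 shut (lid disc centred over the neck, against its stop), growing anticlockwise seen from above to 2.7. Starts swung open, 1.9 to 2.6. Stiff: stays where it is left, needs about 1 N at the knob.
- knob_grip (a point): point on the knob's own vertical axis, 18 mm above the lid's upper face (227 mm above the table), 50 mm from lid_pivot. The knob is a black upright bar 36 mm long, 12 mm thick, with its top 14 mm above this point, on a 32 mm wide, 5 mm high foot; this frame's x is along the bar, z up (it turns with lid and knob).
- knob (a joint): turn of the knob on the lid, rad: grows clockwise seen from above, 0 to 1.4 (stop; fully turned = locked). Starts 0 to 0.2. Friction 0.05 N m.
- caddy: round bamboo caddy, 200 mm diameter, upper face 20 mm above the table, bamboo centre post with a ball end reaching 125 mm above the table (22 mm wide). It can turn about its post (stiffly). Four tumblers stand on it, 55 mm from the post, at right angles to one another. Origin at the centre of its underside, z up.
- cup0: smoky see-through acrylic tumbler standing on the caddy: 52 mm high, 64 mm wide at the rim, inner floor 4 mm up, light. Origin at the centre of its underside, z up. Not fixed to the caddy. Must stay standing.
- cup1: smoky see-through acrylic tumbler standing on the caddy: 52 mm high, 64 mm wide at the rim, inner floor 4 mm up, light. Origin at the centre of its underside, z up. Not fixed to the caddy. Must stay standing.
- cup2: smoky see-through acrylic tumbler standing on the caddy: 52 mm high, 64 mm wide at the rim, inner floor 4 mm up, light. Origin at the centre of its underside, z up. Not fixed to the caddy. Must stay standing.
- cup3: smoky see-through acrylic tumbler standing on the caddy: 52 mm high, 64 mm wide at the rim, inner floor 4 mm up, light. Origin at the centre of its underside, z up. Not fixed to the caddy. Must stay standing.
- muddler: bamboo muddler, 110 mm long, 36 mm foot, 16 mm handle, standing upright in a tumbler on the caddy; leave it there. Origin at mid length, z up along it.
- plate: white melamine plate, 180 mm diameter, 18 mm high at the rim, flat inner floor 5 mm up. Origin at the centre of its underside.
- egg_cup: blue ceramic egg cup standing on the plate, 62 mm high, 48 mm wide. Origin at the centre of its underside, z up. Must stay standing.
- pepper_mill: dark wooden pepper mill, 160 mm high, 54 mm wide. Origin at the centre of its underside, z up. Must stay standing.
- oil_bottle: green glass bottle, 170 mm high, 56 mm wide. Origin at the centre of its underside, z up. Must stay standing.
Mind the look-alikes: they are no part of the job. What is shaped like the cup0 but orange is not meant.

How it is judged:
On the way, in this order (a step that is already met when the one before it is completed fails the run):
1. one chill stick is inside the canister (((z of stick_a in the frame of canister between 0 and 0.15 m and horizontal distance between stick_a and neck below 0.06 m) or (z of stick_b in the frame of canister between 0 and 0.15 m and horizontal distance between stick_b and neck below 0.06 m) or (z of stick_c in the frame of canister between 0 and 0.15 m and horizontal distance between stick_c and neck below 0.06 m)) and value of joint lid above 1 rad), for 0.2 s.
2. two chill sticks are inside ((((z of stick_a in the frame of canister between 0 and 0.15 m and horizontal distance between stick_a and neck below 0.06 m) and (z of stick_b in the frame of canister between 0 and 0.15 m and horizontal distance between stick_b and neck below 0.06 m)) or ((z of stick_a in the frame of canister between 0 and 0.15 m and horizontal distance between stick_a and neck below 0.06 m) and (z of stick_c in the frame of canister between 0 and 0.15 m and horizontal distance between stick_c and neck below 0.06 m)) or ((z of stick_b in the frame of canister between 0 and 0.15 m and horizontal distance between stick_b and neck below 0.06 m) and (z of stick_c in the frame of canister between 0 and 0.15 m and horizontal distance between stick_c and neck below 0.06 m))) and value of joint lid above 1 rad), for 0.2 s.
3. all three chill sticks are inside, the lid still open (z of stick_a in the frame of canister between 0 and 0.15 m and horizontal distance between each of stick_a, stick_b, stick_c and neck below 0.06 m and z of stick_b in the frame of canister between 0 and 0.15 m and z of stick_c in the frame of canister between 0 and 0.15 m and value of joint lid above 1 rad), for 0.2 s.
4. the lid is swung shut over the neck (z of stick_a in the frame of canister between 0 and 0.15 m and horizontal distance between each of stick_a, stick_b, stick_c and neck below 0.06 m and z of stick_b in the frame of canister between 0 and 0.15 m and z of stick_c in the frame of canister between 0 and 0.15 m and value of joint lid below 0.08 rad), for 0.2 s.
5. the knob is turned to lock (all of step 4 and value of joint knob above 1.2 rad), for 0.2 s.
At the end, for the whole second after the job is handed in: All three chill sticks lie at rest inside the canister (middles under 150 mm above its underside and within 60 mm of its axis), the lid is within 0.08 rad of shut, the knob is turned beyond 1.2 rad, and the tumblers, muddler, egg cup, mill and bottle still stand (within 0.5 rad of upright) (all of step 5 and linear speed of each of stick_a, stick_b, stick_c below 0.05 m/s and angle between each of cup0, cup1, cup2, cup3, egg_cup, pepper_mill, oil_bottle, muddler's own z axis and vertical below 0.5 rad); the robot touches nothing.
It fails at once if a chill stick was let go over the canister before its lower end was about 30 mm down the neck ((z of stick_a in the frame of canister above 0.215 m and horizontal distance between stick_a and neck below 0.05 m and contact force between the fingers and stick_a below 0.05 N) or (z of stick_b in the frame of canister above 0.215 m and horizontal distance between stick_b and neck below 0.05 m and contact force between the fingers and stick_b below 0.05 N) or (z of stick_c in the frame of canister above 0.215 m and horizontal distance between stick_c and neck below 0.05 m and contact force between the fingers and stick_c below 0.05 N)).
It fails at once if a tumbler, the muddler, egg cup, mill or bottle was knocked over (angle between any of cup0, cup1, cup2, cup3, egg_cup, pepper_mill, oil_bottle, muddler's own z axis and vertical above 0.7 rad).
It fails at once if the wooden muddler was taken out (distance of muddler from where it was at the start of the episode above 0.09 m).
It also fails if it takes over 72 s, if anything falls off the work surface, if the arm or the gripper's body presses on something with over 40 N, if the wrist force passes 120 N, or if a joint passes its speed limit or range.

### The arm

A 7-joint arm with a two-finger parallel gripper is mounted at the origin on the work surface. World frame = base frame: x ahead of the robot, y to its left, z up, the work surface at z = 0. Lengths are in m, angles in rad, forces in N, time in s.
With the tool pointing down it reaches from about 0.425 to 0.875 m from the base axis. Payload 8.4 kg.
Tool frame: the origin (TCP) lies midway between the tips of the shut fingers; the grasp point (between the pads) lies arm.hold_point_z behind it (arm.hold_point_z is the distance from the TCP to the grasp point, in m); z points along the fingers, y is the line along which they close (so a half turn about z gives the same grasp; the last joint's range is limited). The gripper opens to 85 mm and grips with 20 to 120 N. Pads are 22 mm wide; open, the fingers measure 114 mm over their backs; the gripper's body (76 mm by 85 mm) begins 54 mm behind the grasp point. The pads swing forward as they close: fully open they stand 13 mm farther back than shut.
Start: joints at [1.244, 0.333, 0.04, 1.465, -0.013, 1.343, -0.059], TCP at [0.147, -0.633, 0.231] pointing down, gripper open.
Joint ranges: [-2.58, 2.58], [-0.38, 2.09], [-1.3, 1.39], [0.25, 2.4], [-1.5, 4.64], [0.08, 2.09], [-2.65, 2.65]. Speed limits (rad/s): [2.22, 2.22, 2.79, 2.79, 3.14, 3.14, 3.14].

### API

Orientations are given as [roll, pitch, yaw] about the fixed x, y, z axes, in that order (R = Rz(yaw) Ry(pitch) Rx(roll)).
In Python, from bench import arm gives the robot as it stands.
- The arm moves only by the tool apply_moves, never from a script. Its argument "rows" is a list of rows, each a list of 3 entries, a list of its own where there are three numbers: the shift along the tool's x, y, z each as a share of 0.25 m, from -1 to 1, then the turn, a rotation vector about the tool's x, y, z each as a share of 90 degrees, from -1 to 1, then the opening, from -1 (shut) to 1 (fully open). A call has 1 to 20 rows; each row shifts and turns the commanded pose from where the row before left it, along the tool's axes as they then stand; what a row does not reach is not made up. A row lasts 1/12 s, in which the tool goes at most 41.7 mm and 7.16 degrees, less where a joint would pass 70% of its speed; a pose out of reach is approached as far as the arm can. A call with a number of a shift or a turn outside -1 to 1 is refused whole. A call with a gripper value outside its range is refused whole. The fingers move at their own pace and stop on an object; the grip force is fixed at half the most. Time passes only in rows, so rows that do not move let the fingers close. It gives the time, the measured TCP pose, the force, the opening and the grip force at its end, in the units of the state.
- arm.get_state(): the state, without advancing time (a new reading comes with each control period).
- arm.snapshot(name): name is "scene" or "top" or "wrist"; returns the picture (420x560x3 uint8, red, green, blue); there is no depth.
- arm.calibration(name): a dict with "camera_matrix" (3x3 intrinsics, pixels), "R" (3x3) and "t" (3): a world point X has camera coordinates R X + t. Camera axes: x right, y down, z forward; pixel columns grow to the right and rows downward; lengths in m; the calibration is good to about 2 mm. A picture is of the moment at which its call begins: read the wrist's pose just before it. calibration takes no time and is no camera call; for the wrist camera it gives the pose at the moment of the call.
- arm.sign_off(): hands the job in; it is judged then, once.
Trained networks look in the newest picture that a camera, given by its name, has taken for a name from the list of things; names that differ only in an ending like _2 or _b are one class to them, and where a whole thing is asked for, a point or a joint stands for the part that bears it (a point fixed in the world has none). Each returns a list of dicts, best first, with "conf" (0 to 1); they miss things now and then, are a little off and sometimes report something else, mostly with a low value. They report only what shows in the picture. A call takes as long as a camera call. They do not tell look-alikes from the thing itself.
- arm.regions_of(camera, thing): "mask" (420x560 bool, what is visible of it).
- arm.landmark_of(camera, thing): "at" ([x, y, z] in m, in world coordinates, good to about 4 mm: a listed point, or the origin of a listed thing).
The state is a dict: "t": time; "qpos": joint angles; "joint_velocities": joint speeds; "tau": joint torques, N m; "tcp_pos": TCP position; "ee_rot": TCP orientation; "contact_force": force on the tool from outside, world axes, zero at the start; "wrist_torque": the same for the moment, N m; "grip_width": opening from 0.0 (shut) to 1.0 (fully open); "grip_force": force on a finger pad.
Only numpy, scipy, OpenCV 4.12 (cv2) and the standard library are available. Lean on these libraries where they do the work, as an engineer would, in place of code of your own. Each camera call takes 0.05 s, during which the arm holds its last target. There are 200 camera calls.

## Working session

There is one attempt and no reset: what is moved stays moved. The work goes in short steps, Python scripts to look and compute and a tool call to move; the robot and the scene stay as the last step left them, time stands still between calls to the robot, and variables do not carry over. Pictures are saved under pics/ and viewed, at most 12 in all, crops included, and the job is handed in when it is done.

Besides the shell and the picture viewer there is one more tool, called after "Call:" by a JSON object that holds its "name" and its "arguments", one argument or row to a line. apply_moves: Moves the arm, as the interface text tells. Shift numbers are shares of 0.25 m and turn numbers shares of 90 degrees, none past 1 either way. Its arguments: {"type":"object","properties":{"rows":{"type":"array","items":{"type":"array"}}},"required":["rows"]}

```bash
mkdir -p pics; ls
python3 - <<'E'
from bench import arm
import cv2,numpy as np
s=arm.get_state();print(s['t'],s['tcp_pos'],s['ee_rot'],s['grip_width'],arm.hold_point_z)
a=arm.snapshot("scene");b=arm.snapshot("top")
cv2.imwrite('pics/s.png',a[:,:,::-1]);cv2.imwrite('pics/t.png',b[:,:,::-1])
for n in ["stick_a","canister","neck","lid_pivot","knob_grip","caddy","cup0","muddler","plate","egg_cup","pepper_mill","oil_bottle"]:
  for c in ["scene","top"]:
    print(n,c,[(np.round(d['at'],3).tolist(),round(d['conf'],2)) for d in arm.landmark_of(c,n)])
E
```

```text
pics
0.0 [ 0.14666094 -0.63276512  0.23041816] [-3.13997526e+00  1.33839202e-04  2.27819695e-01] 0.9956829234491877 0.0187
stick_a scene [([0.507, 0.22, 0.069], 0.9), ([0.422, 0.209, 0.073], 0.84), ([0.47, -0.284, 0.046], 0.67), ([0.506, 0.297, 0.076], 0.42)]
stick_a top [([0.472, -0.284, 0.047], 0.45), ([0.504, 0.218, 0.07], 0.43), ([0.464, -0.351, 0.007], 0.29), ([0.729, -0.281, 0.003], 0.19)]
canister scene [([0.596, 0.003, -0.002], 0.79)]
canister top [([0.596, 0.002, -0.002], 0.86)]
neck scene [([0.588, 0.003, 0.199], 0.75)]
neck top [([0.595, 0.003, 0.2], 0.93)]
lid_pivot scene [([0.626, 0.036, 0.206], 0.56)]
lid_pivot top [([0.629, 0.039, 0.205], 0.66), ([0.462, 0.253, 0.005], 0.6)]
knob_grip scene [([0.679, 0.031, 0.229], 0.59)]
knob_grip top [([0.68, 0.028, 0.225], 0.61)]
caddy scene [([0.46, 0.255, 0.003], 0.98), ([0.508, 0.222, 0.022], 0.73), ([0.428, 0.288, 0.021], 0.71), ([0.37, 0.099, 0.002], 0.27)]
caddy top [([0.465, 0.254, 0.005], 0.83)]
cup0 scene [([0.43, 0.208, 0.021], 0.83), ([0.393, -0.012, -0.001], 0.73), ([0.5, 0.301, 0.022], 0.69), ([0.426, 0.289, 0.02], 0.68), ([0.508, 0.219, 0.022], 0.66)]
cup0 top [([0.51, 0.219, 0.021], 0.95), ([0.391, -0.015, -0.002], 0.93), ([0.504, 0.299, 0.018], 0.87), ([0.422, 0.294, 0.022], 0.73), ([0.43, 0.209, 0.016], 0.71)]
muddler scene [([0.501, 0.3, 0.075], 0.86)]
muddler top [([0.501, 0.294, 0.083], 0.59), ([0.593, -0.0, 0.001], 0.55)]
plate scene [([0.466, -0.317, -0.001], 0.77)]
plate top [([0.464, -0.321, -0.002], 0.79)]
egg_cup scene [([0.469, -0.344, 0.006], 0.68)]
egg_cup top [([0.467, -0.349, 0.007], 0.68), ([0.47, -0.281, 0.048], 0.66), ([0.59, 0.0, -0.002], 0.16)]
pepper_mill scene [([0.726, -0.278, 0.002], 0.85), ([0.467, -0.318, 0.0], 0.6)]
pepper_mill top [([0.73, -0.282, 0.002], 0.75), ([0.464, 0.256, 0.004], 0.75)]
oil_bottle scene [([0.371, 0.098, 0.001], 0.95)]
oil_bottle top [([0.374, 0.099, -0.0], 0.86)]
```

Run:
```python
import cv2,numpy as np
a=cv2.imread('pics/s.png');b=cv2.imread('pics/t.png')
cv2.imwrite('pics/st.png',cv2.resize(np.vstack([a,b]),(800,1200))[:600]);cv2.imwrite('pics/tt.png',cv2.resize(b,(800,600)))
```

```text
(no output)
```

View pics/st.png

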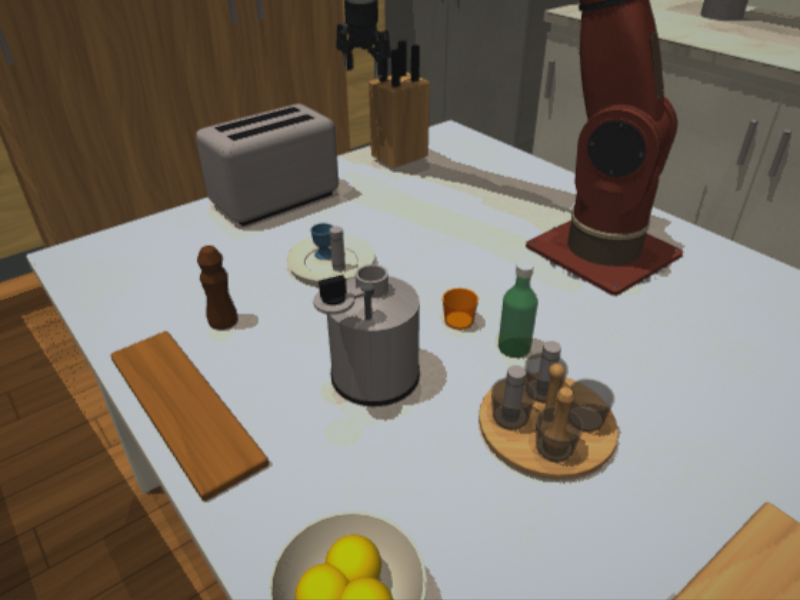

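View pics/tt.png

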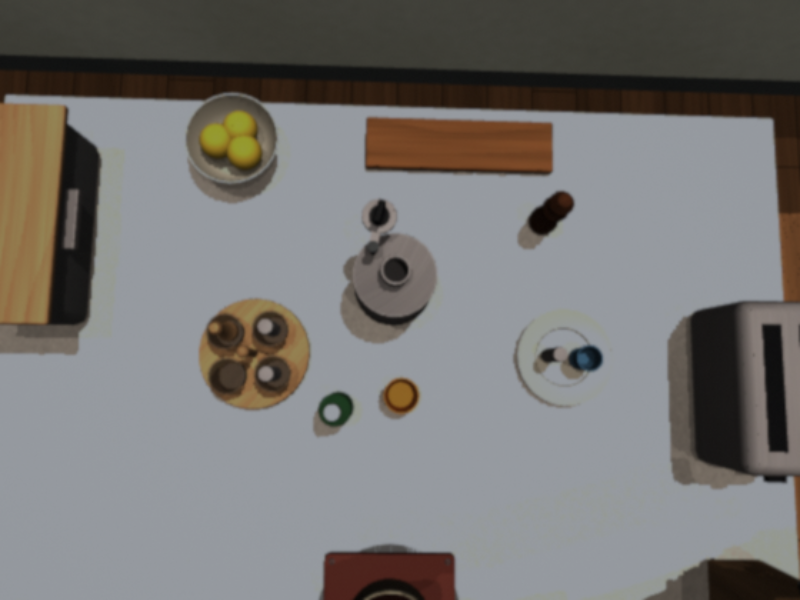

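The two views agree: the sticks are at top-view px (265,326), (265,374) and (560,353). The muddler is the wooden one at (220,328). The orange cup at (402,395) stands on the table rather than the caddy, so it's the look-alike and I'll leave it alone. The knob is at (378,212) and the neck at (396,270).

```bash
cat > h.py <<'E'
from bench import arm
import cv2,numpy as np
from scipy.spatial.transform import Rotation as Ro
def plan(p,yaw_deg,step=0.033):
    """share totals: shift along the tool's present axes, turn about tool z"""
    s=arm.get_state();R=Ro.from_euler('xyz',s['ee_rot'])
    d=R.inv().apply(np.array(p)-s['tcp_pos'])/0.25
    rv=(R.inv()*Ro.from_euler('xyz',[np.pi,0,np.radians(yaw_deg)])).as_rotvec()/(np.pi/2)
    n=int(np.ceil(np.linalg.norm(d)*.25/step));m=int(np.ceil(np.linalg.norm(rv)*90/6.8))
    print('t',round(s['t'],2),'tcp',np.round(s['tcp_pos'],4),'rpy',np.round(s['ee_rot'],3),'w',round(s['grip_width'],3),'q',np.round(s['qpos'],2))
    print(' shift',np.round(d,4),'n',n,'->',np.round(d/max(n,1),4),' turn',np.round(rv,4),'m',m,'->',np.round(rv/max(m,1),4))
def calib(c):
    k=arm.calibration(c);return k['camera_matrix'],np.array(k['R']),np.array(k['t'])
def onplane(c,uv,z,k=None):
    K,R,t=k or calib(c)
    r=R.T@np.linalg.inv(K)@np.array([uv[0],uv[1],1.]);o=-R.T@t
    return o+r*(z-o[2])/r[2]
def proj(c,X,k=None):
    K,R,t=k or calib(c);x=K@(R@np.array(X)+t);return x[:2]/x[2]
def tri(obs):
    """obs: list of (k,uv) -> least squares point"""
    A=[];b=[]
    for (K,R,t),uv in obs:
        r=R.T@np.linalg.inv(K)@np.array([uv[0],uv[1],1.]);r/=np.linalg.norm(r);o=-R.T@t
        P=np.eye(3)-np.outer(r,r);A.append(P);b.append(P@o)
    return np.linalg.lstsq(np.vstack(A),np.hstack(b),rcond=None)[0]
E
python3 - <<'E'
from h import *
K,R,t=calib('wrist');o=-R.T@t;s=arm.get_state();T=Ro.from_euler('xyz',s['ee_rot'])
print(K,'cam in tool',T.inv().apply(o-s['tcp_pos']),'cam axes in tool\n',T.inv().as_matrix()@R.T)
plan([0.471,-0.284,0.25],90)
plan([0.43,-0.284,0.25],90)
E
```

```text
[[373.44279155   0.         275.4824945 ]
 [  0.         373.44279155 205.30752205]
 [  0.           0.           1.        ]] cam in tool [ 0.08291439 -0.00038034 -0.14305103] cam axes in tool
 [[-6.17631910e-04 -9.46352050e-01 -3.23136838e-01]
 [ 9.99999683e-01 -7.47108635e-04  2.76650830e-04]
 [-5.03227402e-04 -3.23136565e-01  9.46352211e-01]]
t 1.3 tcp [ 0.1468 -0.6332  0.2313] rpy [-3.142  0.     0.228] w 1.0 q [ 1.24  0.33  0.04  1.47 -0.01  1.34 -0.06]
 shift [ 1.5788 -1.068  -0.0747] n 15 -> [ 0.1053 -0.0712 -0.005 ]  turn [-0.     0.    -0.855] m 12 -> [-0.      0.     -0.0713]
t 1.3 tcp [ 0.1468 -0.6332  0.2313] rpy [-3.142  0.     0.228] w 1.0 q [ 1.24  0.33  0.04  1.47 -0.01  1.34 -0.06]
 shift [ 1.4191 -1.105  -0.0747] n 14 -> [ 0.1014 -0.0789 -0.0053]  turn [-0.     0.    -0.855] m 12 -> [-0.      0.     -0.0713]
```

Call:
{"name": "apply_moves", "arguments": {
  "rows": [
    [[0,0,-0.12],[0,0,-0.071],1],
    [[0,0,-0.12],[0,0,-0.071],1],
    [[0,0,-0.12],[0,0,-0.071],1],
    [[0,0,-0.12],[0,0,-0.071],1],
    [[0,0,0],[0,0,-0.071],1],
    [[0,0,0],[0,0,-0.071],1],
    [[0,0,0],[0,0,-0.071],1],
    [[0,0,0],[0,0,-0.071],1],
    [[0,0,0],[0,0,-0.071],1],
    [[0,0,0],[0,0,-0.071],1],
    [[0,0,0],[0,0,-0.071],1],
    [[0,0,0],[0,0,-0.071],1]
  ]
}}

```text
t: 2.3
tcp_pos: [0.1468, -0.6332, 0.3513]
ee_rot: [3.142, -0.0, 1.572]
contact_force: [-0.2, -0.0, -0.4]
grip_width: 1.002
grip_force: 0.0
```

```bash
python3 -c "
from h import *
plan([0.471,-0.284,0.23],90)"
```

```text
t 2.3 tcp [ 0.1468 -0.6332  0.3513] rpy [ 3.142 -0.     1.572] w 1.002 q [ 1.37  0.31 -0.13  1.25  0.04  1.58  1.25]
 shift [1.3957 1.2981 0.4853] n 15 -> [0.093  0.0865 0.0324]  turn [ 0.     -0.      0.0005] m 1 -> [ 0.     -0.      0.0005]
```

Call:
{"name": "apply_moves", "arguments": {
  "rows": [
    [[0.1,0.093,0],[0,0,0],1],
    [[0.1,0.093,0],[0,0,0],1],
    [[0.1,0.093,0],[0,0,0],1],
    [[0.1,0.093,0],[0,0,0],1],
    [[0.1,0.093,0],[0,0,0],1],
    [[0.1,0.093,0],[0,0,0],1],
    [[0.1,0.093,0],[0,0,0],1],
    [[0.1,0.093,0],[0,0,0],1],
    [[0.1,0.093,0],[0,0,0],1],
    [[0.1,0.093,0],[0,0,0],1],
    [[0.1,0.093,0],[0,0,0],1],
    [[0.1,0.093,0],[0,0,0],1],
    [[0.1,0.093,0.12],[0,0,0],1],
    [[0.1,0.093,0.12],[0,0,0],1],
    [[0,0,0.12],[0,0,0],1],
    [[0,0,0.12],[0,0,0],1],
    [[0,0,0],[0,0,0],1]
  ]
}}

```text
t: 3.72
tcp_pos: [0.4677, -0.2872, 0.2307]
ee_rot: [-3.134, -0.004, 1.567]
contact_force: [-0.4, -0.3, -0.9]
grip_width: 0.999
grip_force: 0.0
```

Run:
```python
from h import *
plan([0.471,-0.284,0.1],90)
im=arm.snapshot('wrist');k=calib('wrist');cv2.imwrite('pics/w1.png',im[:,:,::-1])
for n in ['stick_a','egg_cup']:
  print(n,[(np.round(d['at'],4).tolist(),round(d['conf'],2)) for d in arm.landmark_of('wrist',n)])
print(proj('wrist',[.471,-.284,.095],k))
for d in arm.regions_of('wrist','stick_a'):
  y,x=np.nonzero(d['mask']);print(d['conf'],x.min(),x.max(),y.min(),y.max(),len(x))
```

```text
t 3.72 tcp [ 0.4677 -0.2872  0.2307] rpy [-3.134 -0.004  1.567] w 0.999 q [ 0.88  0.17 -0.46  1.69  0.08  1.31  0.4 ]
 shift [0.0103 0.0171 0.5226] n 4 -> [0.0026 0.0043 0.1307]  turn [-0.0045 -0.0029 -0.0022] m 1 -> [-0.0045 -0.0029 -0.0022]
stick_a [([0.4672, -0.284, 0.0498], 0.82)]
egg_cup [([0.4637, -0.346, 0.0041], 0.74)]
[280.09467203 185.13983889]
0.9 264 295 154 205 1362
```

View pics/w1.png

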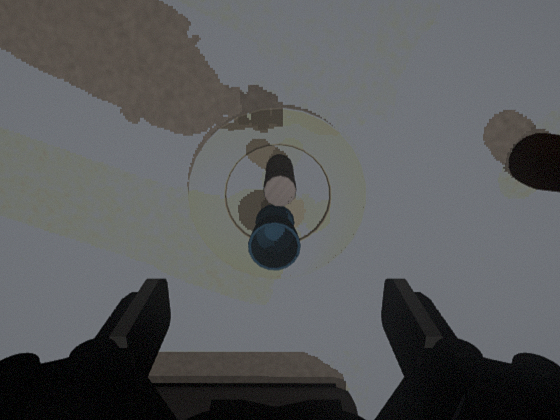

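The stick's top disc shows at about (280,190), in front of the egg cup at (274,245), and the fingers straddle both. I'll measure the height from several views.

```bash
cat >> h.py <<'E'
from scipy.optimize import least_squares
th=np.linspace(0,2*np.pi,48)
def cyl(x,y,zt,r=.013,L=.09):
    c=np.c_[x+r*np.cos(th),y+r*np.sin(th)]
    return np.vstack([np.c_[c,np.full(48,zt)],np.c_[c,np.full(48,zt-L)]])
def fitcyl(views,x0,L=.09):
    """views: (k,mask). fit x,y,ztop so the top part of the silhouette agrees (support lines away from the bottom)"""
    def res(v):
        e=[]
        for k,m in views:
            yy,xx=np.nonzero(m);P=np.c_[xx,yy].astype(float)
            a=np.array(proj('',[v[0],v[1],v[2]],k));b=np.array(proj('',[v[0],v[1],v[2]-.02],k))
            u=(a-b)/np.linalg.norm(a-b);w=np.array([-u[1],u[0]])
            Q=np.array([proj('',p,k) for p in cyl(*v,L=L)])
            e.append((Q@u).max()-(P@u).max())
            sel=P[(P@u)>(P@u).max()-0.6*((P@u).max()-(P@u).min())]
            Qt=Q[:48]
            e.append(((Qt@w).max()+(Qt@w).min()-(sel@w).max()-(sel@w).min())/2)
        return e
    s=least_squares(res,x0,loss='soft_l1');return s.x,np.round(res(s.x),1)
E
python3 - <<'E'
from h import *
k=calib('wrist');print('disc on .095',onplane('wrist',(280,190),.095))
V=[(k,arm.regions_of('wrist','stick_a')[0]['mask'])]
t=[.469,-.284,.05]
for c in ['scene','top']:
  arm.snapshot(c);kc=calib(c);uv=proj(c,t,kc)
  ms=[d['mask'] for d in arm.regions_of(c,'stick_a') if d['mask'].sum()<2000]
  print(c,uv,[(np.round(np.argwhere(m).mean(0)[::-1]),m.sum()) for m in ms])
  ms=[m for m in ms if np.linalg.norm(np.argwhere(m).mean(0)[::-1]-uv)<12]
  if ms:V.append((kc,ms[0]))
print(fitcyl(V,[.469,-.284,.095]))
E
```

```text
disc on .095 [ 0.47417868 -0.29146837  0.095     ]
scene [236.58012971 174.65234723] [(array([236., 174.]), np.int64(278)), (array([360., 270.]), np.int64(368)), (array([384., 251.]), np.int64(265)), (array([151., 203.]), np.int64(1048))]
top [386.22789662 246.61290368] [(array([188., 230.]), np.int64(118)), (array([188., 261.]), np.int64(137)), (array([387., 248.]), np.int64(172))]
(array([ 0.47325835, -0.29201204,  0.09159254]), array([-0.6,  0.7,  0.2, -2.3,  3.4, -3.2]))
```

```bash
cat >> h.py <<'E'
def stick(t,zt,cams=('wrist','scene','top'),cls='stick_a'):
    V=[]
    for c in cams:
        kc=calib(c);arm.snapshot(c);uv=proj(c,t,kc)
        ms=[d['mask'] for d in arm.regions_of(c,cls) if d['mask'].sum()<6000]
        ds=[np.linalg.norm(np.argwhere(m).mean(0)[::-1]-uv) for m in ms]
        if ds and min(ds)<30:
            V.append((kc,ms[int(np.argmin(ds))]));print(c,min(ds))
    print(fitcyl(V,[t[0],t[1],zt]))
    for v in V: print('single',fitcyl([v],[t[0],t[1],zt]))
E
python3 - <<'E'
from h import *
stick([.469,-.284,.05],.095)
print([(np.round(d['at'],4).tolist(),round(d['conf'],2)) for d in arm.landmark_of('wrist','stick_a')])
plan([.472,-.287,.07],90)
E
```

```text
wrist 6.628302257947022
scene 0.6599538021484097
top 2.45758764981974
(array([ 0.4682124 , -0.28820198,  0.08794557]), array([-0.1,  0.3, -0. , -0.1,  0.4, -1.4]))
single (array([ 0.46853413, -0.28579661,  0.09557528]), array([-0.,  0.]))
single (array([ 0.47121746, -0.28301786,  0.09153786]), array([-0., -0.]))
single (array([ 0.46440393, -0.285393  ,  0.09522482]), array([-0.,  0.]))
[([0.4712, -0.2845, 0.0503], 0.79)]
t 4.52 tcp [ 0.47   -0.2889  0.2363] rpy [-3.142 -0.     1.566] w 0.995 q [ 0.89  0.16 -0.46  1.68  0.07  1.32  0.4 ]
 shift [0.0074 0.0079 0.6653] n 6 -> [0.0012 0.0013 0.1109]  turn [-0.     -0.0001 -0.003 ] m 1 -> [-0.     -0.0001 -0.003 ]
```

Call:
{"name": "apply_moves", "arguments": {
  "rows": [
    [[0.012,-0.004,0.1],[0,0,0],1],
    [[0,0,0.11],[0,0,0],1],
    [[0,0,0.11],[0,0,0],1],
    [[0,0,0.11],[0,0,0],1],
    [[0,0,0.11],[0,0,0],1],
    [[0,0,0.08],[0,0,0],1],
    [[0,0,0.05],[0,0,0],1],
    [[0,0,0],[0,0,0],-1],
    [[0,0,0],[0,0,0],-1],
    [[0,0,0],[0,0,0],-1],
    [[0,0,0],[0,0,0],-1],
    [[0,0,0],[0,0,0],-1],
    [[0,0,0],[0,0,0],-1],
    [[0,0,0],[0,0,0],-1],
    [[0,0,0],[0,0,0],-1]
  ]
}}

```text
t: 5.77
tcp_pos: [0.47, -0.2864, 0.0704]
ee_rot: [3.14, 0.002, 1.566]
contact_force: [-0.3, 0.4, 4.4]
grip_width: 0.291
grip_force: 58.7
```

```bash
python3 -c "
from h import *
plan([0.469,-0.286,0.31],31)
c=arm.snapshot('scene');cv2.imwrite('pics/g1.png',cv2.resize(c[90:240,150:350],(800,600))[:,:,::-1])"
```

```text
t 5.77 tcp [ 0.47   -0.2864  0.0704] rpy [3.140e+00 2.000e-03 1.566e+00] w 0.291 q [ 0.86  0.31 -0.45  1.87  0.16  0.99  0.33]
 shift [ 1.000e-04 -1.900e-03 -9.584e-01] n 8 -> [ 0.     -0.0002 -0.1198]  turn [1.700e-03 2.000e-04 6.525e-01] m 9 -> [0.0002 0.     0.0725]
```

View pics/g1.png

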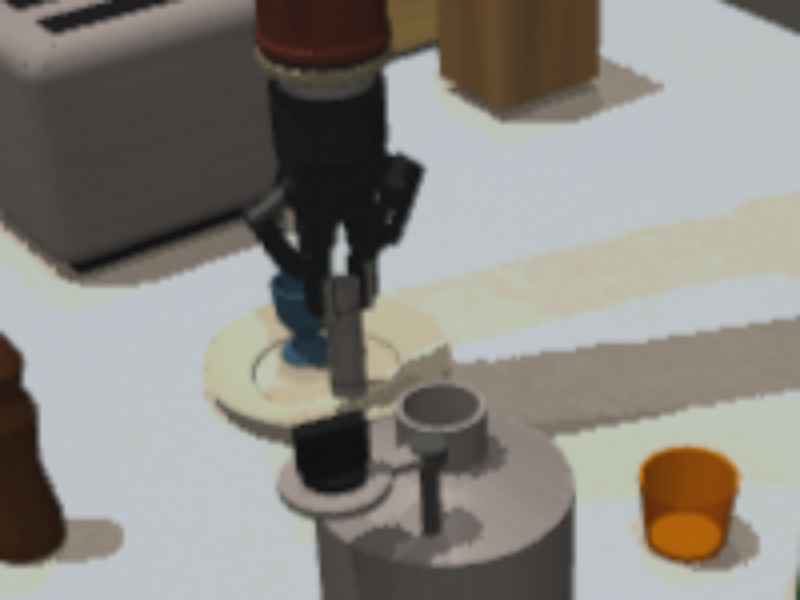

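The stick is gripped (opening 0.29, 59 N), and the egg cup stands untouched at (300,320) in the crop. Next I lift and turn.

Call:
{"name": "apply_moves", "arguments": {
  "rows": [
    [[0,0,-0.05],[0,0,0],-1],
    [[0,0,-0.12],[0,0,0],-1],
    [[0,0,-0.12],[0,0,0.0725],-1],
    [[0,0,-0.12],[0,0,0.0725],-1],
    [[0,0,-0.12],[0,0,0.0725],-1],
    [[0,0,-0.12],[0,0,0.0725],-1],
    [[0,0,-0.12],[0,0,0.0725],-1],
    [[0,0,-0.12],[0,0,0.0725],-1],
    [[0,0,-0.12],[0,0,0.0725],-1],
    [[0,0,-0.04],[0,0,0.0725],-1],
    [[0,0,0],[0,0,0.0725],-1],
    [[0,0,0],[0,0,0],-1]
  ]
}}

```text
t: 6.82
tcp_pos: [0.4692, -0.2857, 0.3336]
ee_rot: [3.139, -0.001, 0.536]
contact_force: [-0.7, -0.5, -1.8]
grip_width: 0.284
grip_force: 59.0
```

```bash
python3 -c "
from h import *
plan([0.594,0.003,0.31],31)"
```

```text
t 6.82 tcp [ 0.4692 -0.2857  0.3336] rpy [ 3.139e+00 -1.000e-03  5.360e-01] w 0.284 q [ 0.81  0.11 -0.37  1.53  0.04  1.5  -0.6 ]
 shift [ 1.0187 -0.7383  0.0937] n 10 -> [ 0.1019 -0.0738  0.0094]  turn [ 0.0016 -0.0008 -0.0032] m 1 -> [ 0.0016 -0.0008 -0.0032]
```

Call:
{"name": "apply_moves", "arguments": {
  "rows": [
    [[0.1,-0.074,0],[0,0,0],-1],
    [[0.1,-0.074,0],[0,0,0],-1],
    [[0.1,-0.074,0],[0,0,0],-1],
    [[0.1,-0.074,0],[0,0,0],-1],
    [[0.1,-0.074,0],[0,0,0],-1],
    [[0.1,-0.074,0],[0,0,0],-1],
    [[0.1,-0.074,0],[0,0,0],-1],
    [[0.1,-0.074,0],[0,0,0],-1],
    [[0.1,-0.074,0],[0,0,0],-1],
    [[0.1,-0.074,0],[0,0,0],-1],
    [[0,0,0],[0,0,0],-1],
    [[0,0,0],[0,0,0],-1],
    [[0,0,0],[0,0,0],-1]
  ]
}}

```text
t: 7.9
tcp_pos: [0.5877, 0.0009, 0.3312]
ee_rot: [-3.142, 0.001, 0.544]
contact_force: [-0.4, -0.6, -0.7]
grip_width: 0.279
grip_force: 59.0
```

Run:
```python
from h import *
plan([0.594,0.003,0.31],31)
for c in ['wrist','top','scene']:
  k=calib(c);im=arm.snapshot(c)
  if c=='wrist':cv2.imwrite('pics/n1.png',im[:,:,::-1])
  for n in ['neck','lid_pivot','knob_grip','stick_a','canister']:
    print(c,n,[(np.round(d['at'],4).tolist(),round(d['conf'],2),np.round(proj(c,d['at'],k)).tolist()) for d in arm.landmark_of(c,n)][:3])
```

```text
t 7.9 tcp [0.5877 0.0009 0.3312] rpy [-3.142e+00  1.000e-03  5.440e-01] w 0.279 q [ 0.42  0.23 -0.6   1.43  0.13  1.52 -1.2 ]
 shift [0.0262 0.0058 0.0849] n 1 -> [0.0262 0.0058 0.0849]  turn [-0.      0.0005  0.0016] m 1 -> [-0.      0.0005  0.0016]
wrist neck [([0.5926, 0.0004, 0.2006], 0.65, [280.0, 187.0])]
wrist lid_pivot [([0.629, 0.0384, 0.207], 0.58, [261.0, 120.0])]
wrist knob_grip [([0.6739, 0.0315, 0.2285], 0.94, [306.0, 66.0]), ([0.4241, 0.2832, 0.0179], 0.7, [9.0, 144.0]), ([0.5082, 0.2186, 0.0154], 0.59, [86.0, 112.0])]
wrist stick_a [([0.5081, 0.2166, 0.0679], 0.74, [64.0, 117.0]), ([0.587, 0.001, 0.311], 0.6, [275.0, 259.0]), ([0.4287, 0.2103, 0.0695], 0.56, [43.0, 182.0])]
wrist canister [([0.4617, 0.2515, 0.0042], 0.64, [51.0, 130.0])]
top neck []
top lid_pivot [([0.4287, 0.2109, 0.0207], 0.73, [193.0, 260.0]), ([0.6272, 0.0414, 0.2058], 0.66, [260.0, 171.0])]
top knob_grip [([0.3716, 0.0964, -0.0016], 0.22, [238.0, 282.0])]
top stick_a [([0.5044, 0.2199, 0.0671], 0.48, [188.0, 229.0]), ([0.4301, 0.2136, 0.0733], 0.46, [189.0, 259.0])]
top canister []
scene neck [([0.5965, 0.0037, 0.2012], 0.6, [259.0, 191.0]), ([0.4679, -0.3418, 0.0064], 0.18, [227.0, 179.0])]
scene lid_pivot [([0.6288, 0.0405, 0.207], 0.56, [257.0, 203.0])]
scene knob_grip [([0.6779, 0.032, 0.2273], 0.86, [233.0, 202.0])]
scene stick_a [([0.4259, 0.2101, 0.0693], 0.8, [383.0, 257.0]), ([0.5051, 0.2162, 0.0671], 0.77, [359.0, 276.0]), ([0.5833, 0.0024, 0.3105], 0.73, [262.0, 142.0])]
scene canister [([0.5943, 0.0042, -0.0005], 0.98, [263.0, 263.0]), ([0.511, 0.2211, 0.0242], 0.25, [356.0, 293.0])]
```

View pics/n1.png

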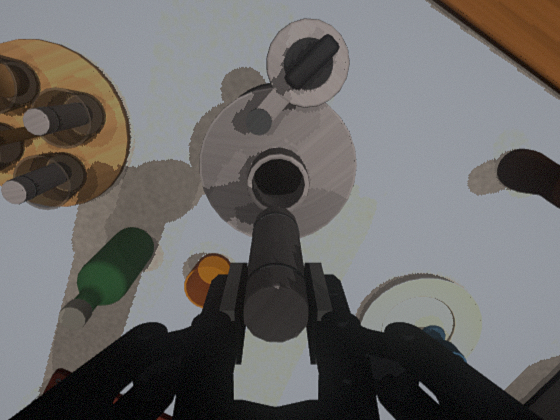

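The neck ring is centred at about (279,181), and the lid disc with its knob is at (308,63), well clear.

Run:
```python
from h import *
k=calib('wrist')
im=cv2.imread('pics/n1.png')
print('neck',onplane('wrist',(279,181),.2),'c-top from (.594,.002):',proj('wrist',[.594,.002,.2],k))
print('lid disc',onplane('wrist',(308,63),.209))
# dark hole
g=cv2.cvtColor(im,cv2.COLOR_BGR2GRAY)
m=(g<45).astype(np.uint8);m[:145]=0;m[206:]=0;m[:,:245]=0;m[:,312:]=0
n,l,s,c=cv2.connectedComponentsWithStats(m);print(s[1:],c[1:])
plan([.594,.003,.221],31)
```

```text
neck [0.59674869 0.00408838 0.2       ] c-top from (.594,.002): [279.47951199 185.35338148]
lid disc [0.67807397 0.03081911 0.209     ]
[[ 252  149   24   18   92]
 [ 273  149    3    2    4]
 [ 279  148    1    1    1]
 [ 277  151    4    2    4]
 [ 253  159   51   47 1687]
 [ 250  168    1    1    1]
 [ 249  171    1    1    1]
 [ 252  182    1    1    1]
 [ 252  184   19   22   86]
 [ 272  204    1    2    2]] [[262.76086957 155.39130435]
 [274.         149.25      ]
 [279.         148.        ]
 [278.5        151.75      ]
 [279.64078245 180.93775934]
 [250.         168.        ]
 [249.         171.        ]
 [252.         182.        ]
 [258.86046512 196.30232558]
 [272.         204.5       ]]
t 8.8 tcp [0.588  0.0015 0.3313] rpy [-3.142  0.     0.541] w 0.281 q [ 0.42  0.23 -0.6   1.43  0.13  1.52 -1.21]
 shift [0.0235 0.0073 0.4413] n 4 -> [0.0059 0.0018 0.1103]  turn [-0.      0.      0.0001] m 1 -> [-0.      0.      0.0001]
```

Call:
{"name": "apply_moves", "arguments": {
  "rows": [
    [[0.029,0.01,0],[0,0,0],-1],
    [[0,0,0.08],[0,0,0],-1],
    [[0,0,0.08],[0,0,0],-1],
    [[0,0,0.05],[0,0,0],-1],
    [[0,0,0.03],[0,0,0],-1],
    [[0,0,0.03],[0,0,0],-1],
    [[0,0,0.03],[0,0,0],-1],
    [[0,0,0],[0,0,0],-1]
  ]
}}

```text
t: 9.47
tcp_pos: [0.5953, 0.003, 0.2552]
ee_rot: [-3.141, 0.001, 0.541]
contact_force: [-0.1, 0.3, -0.4]
grip_width: 0.28
grip_force: 59.0
```

Call:
{"name": "apply_moves", "arguments": {
  "rows": [
    [[0,0,0.05],[0,0,0],-1],
    [[0,0,0.05],[0,0,0],-1],
    [[0,0,0.05],[0,0,0],-1],
    [[0,0,0],[0,0,0],-1]
  ]
}}

```text
t: 9.8
tcp_pos: [0.5941, 0.0028, 0.2154]
ee_rot: [-3.139, 0.004, 0.541]
contact_force: [0.0, 0.6, -1.6]
grip_width: 0.282
grip_force: 59.0
```

Call:
{"name": "apply_moves", "arguments": {
  "rows": [
    [[0,0,0],[0,0,0],0.2],
    [[0,0,0],[0,0,0],0.2],
    [[0,0,0],[0,0,0],0.2],
    [[0,0,0],[0,0,0],0.2],
    [[0,0,-0.04],[0,0,0],0.2],
    [[0,0,-0.1],[0,0,0],0.2],
    [[0,0,-0.12],[0,0,0],0.2],
    [[0,0,-0.12],[0,0,0],0.2],
    [[0,0,-0.04],[0,0,0],0.2],
    [[0,0,0],[0,0,0],0.2]
  ]
}}

```text
t: 10.63
tcp_pos: [0.5968, 0.0036, 0.3282]
ee_rot: [3.138, -0.005, 0.541]
contact_force: [0.0, 0.4, 0.4]
grip_width: 0.6
grip_force: 0.0
```

Run:
```python
from h import *
plan([.506,.218,.3],141.5)
im=arm.snapshot('wrist');cv2.imwrite('pics/n2.png',im[:300,:560,::-1])
k=calib('wrist');print([(np.round(d['at'],4).tolist(),round(d['conf'],2),np.round(proj('wrist',d['at'],k))) for d in arm.landmark_of('wrist','stick_a')])
```

```text
t 10.63 tcp [0.5968 0.0036 0.3282] rpy [ 3.138 -0.005  0.541] w 0.6 q [ 0.41  0.24 -0.6   1.42  0.14  1.51 -1.21]
 shift [ 0.13   -0.9227  0.1104] n 8 -> [ 0.0163 -0.1153  0.0138]  turn [ 4.6000e-03 -3.0000e-04 -1.2276e+00] m 17 -> [ 0.0003 -0.     -0.0722]
[([0.5066, 0.218, 0.0694], 0.92, array([ 57., 128.])), ([0.4297, 0.2113, 0.0707], 0.82, array([ 38., 191.])), ([0.5871, -0.027, 0.0546], 0.66, array([294., 177.]))]
```

View pics/n2.png

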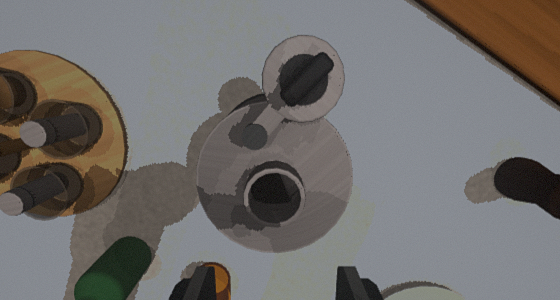

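The first stick is inside: the neck at (274,193) is empty and the fingers hold nothing. Next is the stick at (40,133).

Call:
{"name": "apply_moves", "arguments": {
  "rows": [
    [[0.016,-0.115,0],[0,0,0],0.6],
    [[0.016,-0.115,0],[0,0,0],0.6],
    [[0.016,-0.115,0],[0,0,0],0.6],
    [[0.016,-0.115,0],[0,0,0],0.6],
    [[0.016,-0.115,0],[0,0,0],0.6],
    [[0.016,-0.115,0],[0,0,0],0.6],
    [[0.016,-0.115,0],[0,0,0],0.6],
    [[0.016,-0.115,0],[0,0,0],0.6],
    [[0,0,0.04],[0,0,-0.072],0.6],
    [[0,0,0.04],[0,0,-0.072],0.6],
    [[0,0,0.04],[0,0,-0.072],0.6],
    [[0,0,0.04],[0,0,-0.072],0.6],
    [[0,0,0.04],[0,0,-0.072],0.6],
    [[0,0,0.04],[0,0,-0.072],0.6],
    [[0,0,0],[0,0,-0.072],0.6],
    [[0,0,0],[0,0,-0.072],0.6],
    [[0,0,0],[0,0,-0.072],0.6],
    [[0,0,0],[0,0,-0.072],0.6],
    [[0,0,0],[0,0,-0.072],0.6],
    [[0,0,0],[0,0,-0.072],0.6]
  ]
}}

```text
t: 12.4
tcp_pos: [0.5038, 0.2162, 0.2623]
ee_rot: [-3.139, -0.0, 1.904]
contact_force: [-0.0, 0.7, -0.3]
grip_width: 0.803
grip_force: 0.0
```

Call:
{"name": "apply_moves", "arguments": {
  "rows": [
    [[0,0,0],[0,0,-0.072],0.6],
    [[0,0,0],[0,0,-0.072],0.6],
    [[0,0,0],[0,0,-0.072],0.6],
    [[0,0,0],[0,0,-0.072],0.6],
    [[0,0,0],[0,0,-0.072],0.6],
    [[0,0,0],[0,0,0],0.6],
    [[0,0,0],[0,0,0],0.6],
    [[0,0,0],[0,0,0],0.6]
  ]
}}

```text
t: 13.07
tcp_pos: [0.5042, 0.2164, 0.2632]
ee_rot: [-3.141, -0.001, 2.46]
contact_force: [0.1, 0.3, 0.7]
grip_width: 0.8
grip_force: 0.0
```

Run:
```python
from h import *
plan([.506,.218,.09],141.5)
stick([.506,.218,.07],.114)
im=arm.snapshot('wrist');cv2.imwrite('pics/b1.png',im[:,:,::-1])
k=calib('wrist');print([(np.round(d['at'],4).tolist(),round(d['conf'],2),np.round(proj('wrist',d['at'],k))) for d in arm.landmark_of('wrist','stick_a')])
```

```text
t 13.07 tcp [0.5042 0.2164 0.2632] rpy [-3.141e+00 -1.000e-03  2.460e+00] w 0.8 q [ 0.36  0.23 -0.97  1.63  0.19  1.39  0.25]
 shift [-0.0022  0.0101  0.6926] n 6 -> [-0.0004  0.0017  0.1154]  turn [-0.0006 -0.0005 -0.0062] m 1 -> [-0.0006 -0.0005 -0.0062]
wrist 4.639408192631376
scene 5.230779749052647
top 1.6287714415049148
(array([0.50704435, 0.2175973 , 0.1125929 ]), array([-0. ,  0.4, -0.2, -0.3,  2.6, -0. ]))
single (array([0.50682642, 0.21813909, 0.11418985]), array([ 0., -0.]))
single (array([0.50678451, 0.21811213, 0.11322352]), array([0., 0.]))
single (array([0.50476815, 0.2117387 , 0.11268021]), array([0., 0.]))
[([0.5097, 0.2179, 0.0663], 0.68, array([280., 176.])), ([0.4305, 0.2125, 0.0675], 0.63, array([220., 112.]))]
```

View pics/b1.png

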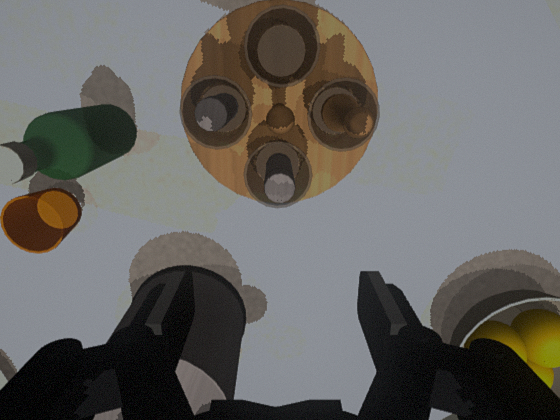

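The stick's top disc is at (280,187), between the fingers. The muddler at (350,112) is well to one side.

Call:
{"name": "apply_moves", "arguments": {
  "rows": [
    [[-0.004,0.012,0.1],[0,0,-0.006],0.6],
    [[0,0,0.12],[0,0,0],0.6],
    [[0,0,0.12],[0,0,0],0.6],
    [[0,0,0.12],[0,0,0],0.6],
    [[0,0,0.11],[0,0,0],0.6],
    [[0,0,0.08],[0,0,0],0.6],
    [[0,0,0.045],[0,0,0],0.6],
    [[0,0,0],[0,0,0],0.6],
    [[0,0,0],[0,0,0],-1],
    [[0,0,0],[0,0,0],-1],
    [[0,0,0],[0,0,0],-1],
    [[0,0,0],[0,0,0],-1],
    [[0,0,0],[0,0,0],-1],
    [[0,0,0],[0,0,0],-1]
  ]
}}

```text
t: 14.63
tcp_pos: [0.5081, 0.2188, 0.0917]
ee_rot: [3.14, 0.002, 2.473]
contact_force: [-0.7, -1.0, 6.2]
grip_width: 0.283
grip_force: 58.5
```

Call:
{"name": "apply_moves", "arguments": {
  "rows": [
    [[0,0,-0.04],[0,0,0],-1],
    [[0,0,-0.08],[0,0,0],-1],
    [[0,0,-0.12],[0,0,0],-1],
    [[0,0,-0.12],[0,0,0.072],-1],
    [[0,0,-0.12],[0,0,0.072],-1],
    [[0,0,-0.12],[0,0,0.072],-1],
    [[0,0,-0.12],[0,0,0.072],-1],
    [[0,0,-0.12],[0,0,0.072],-1],
    [[0,0,-0.12],[0,0,0.072],-1],
    [[0,0,-0.03],[0,0,0.072],-1],
    [[0,0,0],[0,0,0.072],-1],
    [[0,0,0],[0,0,0.072],-1],
    [[0,0,0],[0,0,0.072],-1],
    [[0,0,0],[0,0,0.072],-1],
    [[0,0,0],[0,0,0.072],-1],
    [[0,0,0],[0,0,0.072],-1],
    [[0,0,0],[0,0,0.072],-1],
    [[0,0,0],[0,0,0.072],-1],
    [[0,0,0],[0,0,0.072],-1],
    [[0,0,0],[0,0,0.072],-1]
  ]
}}

```text
t: 16.3
tcp_pos: [0.5068, 0.2187, 0.3387]
ee_rot: [3.142, -0.001, 0.546]
contact_force: [0.1, 0.4, -1.6]
grip_width: 0.279
grip_force: 58.8
```

```bash
python3 -c "
from h import *
plan([0.5955,0.003,0.28],31)"
```

```text
t 16.3 tcp [0.5068 0.2187 0.3387] rpy [ 3.142e+00 -1.000e-03  5.460e-01] w 0.279 q [ 0.17  0.16 -0.75  1.5   0.11  1.52 -1.6 ]
 shift [-0.1445  0.9216  0.2348] n 8 -> [-0.0181  0.1152  0.0293]  turn [ 0.     -0.0006  0.0029] m 1 -> [ 0.     -0.0006  0.0029]
```

Call:
{"name": "apply_moves", "arguments": {
  "rows": [
    [[-0.018,0.115,0],[0,0,0],-1],
    [[-0.018,0.115,0],[0,0,0],-1],
    [[-0.018,0.115,0],[0,0,0],-1],
    [[-0.018,0.115,0],[0,0,0],-1],
    [[-0.018,0.115,0],[0,0,0],-1],
    [[-0.018,0.115,0],[0,0,0],-1],
    [[-0.018,0.115,0],[0,0,0],-1],
    [[-0.018,0.115,0.05],[0,0,0],-1],
    [[0,0,0.08],[0,0,0],-1],
    [[0,0,0.08],[0,0,0],-1],
    [[0,0,0],[0,0,0],-1],
    [[0,0,0],[0,0,0],-1],
    [[0,0,0],[0,0,0],-1]
  ]
}}

```text
t: 17.38
tcp_pos: [0.5971, 0.0042, 0.287]
ee_rot: [3.141, -0.002, 0.551]
contact_force: [0.6, -0.6, -1.3]
grip_width: 0.279
grip_force: 59.1
```

```bash
python3 -c "
from h import *
plan([0.5955,0.003,0.216],31)
stick([.5955,.003,.262],.307,('scene',))"
```

```text
t 17.38 tcp [0.5971 0.0042 0.287 ] rpy [ 3.141e+00 -2.000e-03  5.510e-01] w 0.279 q [ 0.41  0.26 -0.6   1.49  0.14  1.44 -1.21]
 shift [-0.0082  0.0006  0.2838] n 3 -> [-0.0027  0.0002  0.0946]  turn [ 0.0005 -0.001   0.0066] m 1 -> [ 0.0005 -0.001   0.0066]
scene 0.44125084520819924
(array([0.59609101, 0.00221394, 0.30756856]), array([-0.,  0.]))
single (array([0.59609101, 0.00221394, 0.30756856]), array([-0.,  0.]))
```

Call:
{"name": "apply_moves", "arguments": {
  "rows": [
    [[-0.008,0.001,0.03],[0,0,0],-1],
    [[0,0,0.04],[0,0,0],-1],
    [[0,0,0.04],[0,0,0],-1],
    [[0,0,0],[0,0,0],-1]
  ]
}}

```text
t: 17.82
tcp_pos: [0.594, 0.0021, 0.2547]
ee_rot: [-3.14, 0.003, 0.551]
contact_force: [-0.4, 0.1, -1.1]
grip_width: 0.28
grip_force: 59.1
```

Call:
{"name": "apply_moves", "arguments": {
  "rows": [
    [[0,0,0.05],[0,0,0],-1],
    [[0,0,0.05],[0,0,0],-1],
    [[0,0,0.05],[0,0,0],-1],
    [[0,0,0.015],[0,0,0],-1],
    [[0,0,0],[0,0,0],-1]
  ]
}}

```text
t: 18.23
tcp_pos: [0.5943, 0.0022, 0.2144]
ee_rot: [-3.14, 0.002, 0.551]
contact_force: [-0.4, 0.1, -1.0]
grip_width: 0.28
grip_force: 59.1
```

Call:
{"name": "apply_moves", "arguments": {
  "rows": [
    [[0,0,0],[0,0,0],0.2],
    [[0,0,0],[0,0,0],0.2],
    [[0,0,0],[0,0,0],0.2],
    [[0,0,0],[0,0,0],0.2],
    [[0,0,-0.04],[0,0,0],0.2],
    [[0,0,-0.1],[0,0,0],0.2],
    [[0,0,-0.12],[0,0,0],0.2],
    [[0,0,-0.12],[0,0,0],0.2],
    [[0,0,-0.06],[0,0,0],0.2],
    [[0,0,0],[0,0,0],0.2],
    [[0,0,0],[0,0,0],0.2]
  ]
}}

```text
t: 19.15
tcp_pos: [0.5957, 0.0025, 0.3279]
ee_rot: [3.14, -0.002, 0.551]
contact_force: [-0.2, 0.0, -0.8]
grip_width: 0.604
grip_force: 0.0
```

Run:
```python
from h import *
plan([.43,.212,.25],51)
im=arm.snapshot('wrist');k=calib('wrist');print([(np.round(d['at'],4).tolist(),round(d['conf'],2),np.round(proj('wrist',d['at'],k))) for d in arm.landmark_of('wrist','stick_a')])
print([(np.round(d['at'],4).tolist(),round(d['conf'],2)) for n in('neck','knob_grip','lid_pivot') for d in arm.landmark_of('wrist',n)])
```

```text
t 19.15 tcp [0.5957 0.0025 0.3279] rpy [ 3.14e+00 -2.00e-03  5.51e-01] w 0.604 q [ 0.41  0.24 -0.6   1.42  0.14  1.52 -1.2 ]
 shift [-0.1269 -1.0613  0.3097] n 9 -> [-0.0141 -0.1179  0.0344]  turn [ 0.0011 -0.0012 -0.2161] m 3 -> [ 0.0004 -0.0004 -0.072 ]
[([0.4301, 0.21, 0.0673], 0.75, array([ 40., 187.])), ([0.5844, -0.0304, 0.0545], 0.73, array([295., 179.])), ([0.5676, -0.0072, 0.0617], 0.62, array([270., 182.]))]
[([0.5936, 0.0066, 0.202], 0.65), ([0.6741, 0.0293, 0.2303], 0.56), ([0.6297, 0.0388, 0.2078], 0.66)]
```

The picture shows two sticks in the canister (reported at z about 0.055 and 0.062). Next is the last one.

Call:
{"name": "apply_moves", "arguments": {
  "rows": [
    [[-0.014,-0.118,0],[0,0,0],0.6],
    [[-0.014,-0.118,0],[0,0,0],0.6],
    [[-0.014,-0.118,0],[0,0,0],0.6],
    [[-0.014,-0.118,0],[0,0,0],0.6],
    [[-0.014,-0.118,0],[0,0,0],0.6],
    [[-0.014,-0.118,0],[0,0,0],0.6],
    [[-0.014,-0.118,0],[0,0,0],0.6],
    [[-0.014,-0.118,0],[0,0,0],0.6],
    [[-0.014,-0.118,0],[0,0,0],0.6],
    [[0,0,0.1],[0,0,-0.072],0.6],
    [[0,0,0.1],[0,0,-0.072],0.6],
    [[0,0,0.08],[0,0,-0.072],0.6],
    [[0,0,0],[0,0,0],0.6],
    [[0,0,0],[0,0,0],0.6],
    [[0,0,0],[0,0,0],0.6]
  ]
}}

```text
t: 20.65
tcp_pos: [0.4299, 0.2123, 0.2574]
ee_rot: [3.141, -0.001, 0.886]
contact_force: [-0.2, 0.5, 0.2]
grip_width: 0.799
grip_force: 0.0
```

Run:
```python
from h import *
plan([.43,.211,.089],51)
stick([.43,.211,.07],.114)
im=arm.snapshot('wrist');cv2.imwrite('pics/b2.png',im[:,:,::-1])
for n in ('stick_a','cup0','oil_bottle'): print([(np.round(d['at'],4).tolist(),round(d['conf'],2)) for d in arm.landmark_of('wrist',n)])
```

```text
t 20.65 tcp [0.4299 0.2123 0.2574] rpy [ 3.141e+00 -1.000e-03  8.860e-01] w 0.799 q [ 0.24  0.01 -0.78  1.79  0.01  1.34 -1.23]
 shift [-0.0041  0.0034  0.6735] n 6 -> [-0.0007  0.0006  0.1122]  turn [ 0.0001 -0.0005 -0.0026] m 1 -> [ 0.0001 -0.0005 -0.0026]
wrist 3.968392410066582
scene 7.934342460320401
top 3.2708993845535086
(array([0.42870662, 0.21405634, 0.11142515]), array([ 0.6,  0.4, -0.9, -0.6,  0.9,  2.3]))
single (array([0.42965459, 0.2146799 , 0.11311265]), array([-0.,  0.]))
single (array([0.42765541, 0.21486808, 0.11362722]), array([0., 0.]))
single (array([0.42345015, 0.21125448, 0.11404969]), array([-0., -0.]))
[([0.4319, 0.2128, 0.0692], 0.68), ([0.373, 0.1018, -0.0032], 0.39)]
[([0.4338, 0.2087, 0.0246], 0.95), ([0.4216, 0.2847, 0.0171], 0.95), ([0.5058, 0.219, 0.0187], 0.85), ([0.3933, -0.0138, -0.0001], 0.57)]
[([0.3739, 0.0992, -0.0007], 0.83)]
```

View pics/b2.png

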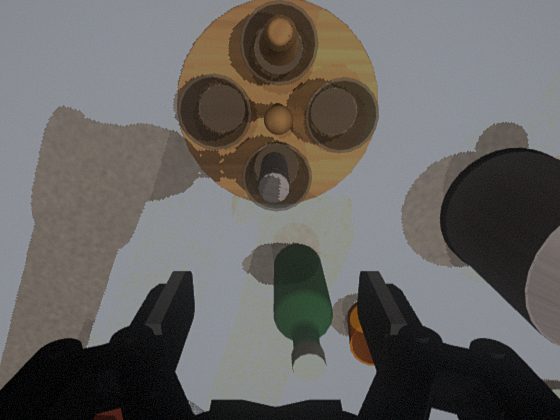

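The stick's top disc is at (273,187), in the tumbler nearest the fingers. The bottle at (303,300) is clear of the gripper.

Call:
{"name": "apply_moves", "arguments": {
  "rows": [
    [[0.001,-0.006,0.1],[0,0,0],0.6],
    [[0,0,0.12],[0,0,0],0.6],
    [[0,0,0.12],[0,0,0],0.6],
    [[0,0,0.12],[0,0,0],0.6],
    [[0,0,0.1],[0,0,0],0.6],
    [[0,0,0.08],[0,0,0],0.6],
    [[0,0,0.033],[0,0,0],0.6],
    [[0,0,0],[0,0,0],0.6],
    [[0,0,0],[0,0,0],-1],
    [[0,0,0],[0,0,0],-1],
    [[0,0,0],[0,0,0],-1],
    [[0,0,0],[0,0,0],-1],
    [[0,0,0],[0,0,0],-1],
    [[0,0,0],[0,0,0],-1]
  ]
}}

```text
t: 22.32
tcp_pos: [0.4294, 0.2137, 0.0895]
ee_rot: [3.14, -0.002, 0.89]
contact_force: [-1.0, -0.7, 6.4]
grip_width: 0.286
grip_force: 58.5
```

Call:
{"name": "apply_moves", "arguments": {
  "rows": [
    [[0,0,-0.04],[0,0,0],-1],
    [[0,0,-0.08],[0,0,0],-1],
    [[0,0,-0.12],[0,0,0],-1],
    [[0,0,-0.12],[0,0,0],-1],
    [[0,0,-0.12],[0,0,0],-1],
    [[0,0,-0.12],[0,0,0.072],-1],
    [[0,0,-0.12],[0,0,0.072],-1],
    [[0,0,-0.12],[0,0,0.072],-1],
    [[0,0,-0.12],[0,0,0],-1],
    [[0,0,-0.03],[0,0,0],-1],
    [[0,0,0],[0,0,0],-1],
    [[0,0,0],[0,0,0],-1]
  ]
}}

```text
t: 23.32
tcp_pos: [0.4283, 0.2133, 0.3356]
ee_rot: [3.141, -0.001, 0.551]
contact_force: [0.5, 0.6, -1.2]
grip_width: 0.287
grip_force: 59.0
```

```bash
python3 -c "
from h import *
plan([0.5955,0.003,0.28],31)"
```

```text
t 23.32 tcp [0.4283 0.2133 0.3356] rpy [ 3.141e+00 -1.000e-03  5.510e-01] w 0.287 q [ 0.25 -0.03 -0.78  1.66 -0.02  1.5  -1.54]
 shift [0.1294 1.0668 0.223 ] n 9 -> [0.0144 0.1185 0.0248]  turn [ 0.0002 -0.0003  0.0064] m 1 -> [ 0.0002 -0.0003  0.0064]
```

Call:
{"name": "apply_moves", "arguments": {
  "rows": [
    [[0.0144,0.1185,0],[0,0,0],-1],
    [[0.0144,0.1185,0],[0,0,0],-1],
    [[0.0144,0.1185,0],[0,0,0],-1],
    [[0.0144,0.1185,0],[0,0,0],-1],
    [[0.0144,0.1185,0],[0,0,0],-1],
    [[0.0144,0.1185,0],[0,0,0],-1],
    [[0.0144,0.1185,0],[0,0,0],-1],
    [[0.0144,0.1185,0],[0,0,0],-1],
    [[0.0144,0.1185,0.04],[0,0,0],-1],
    [[0,0,0.08],[0,0,0],-1],
    [[0,0,0.08],[0,0,0],-1],
    [[0,0,0],[0,0,0],-1],
    [[0,0,0],[0,0,0],-1],
    [[0,0,0],[0,0,0],-1]
  ]
}}

```text
t: 24.48
tcp_pos: [0.5954, 0.0035, 0.286]
ee_rot: [-3.141, -0.0, 0.552]
contact_force: [-0.2, -0.2, -0.5]
grip_width: 0.281
grip_force: 59.1
```

```bash
python3 -c "
from h import *
plan([0.5955,0.003,0.216],31)
stick([.5955,.003,.262],.307,('scene',))"
```

```text
t 24.48 tcp [0.5954 0.0035 0.286 ] rpy [-3.141 -0.     0.552] w 0.281 q [ 0.41  0.25 -0.6   1.49  0.14  1.44 -1.21]
 shift [-0.0007  0.0018  0.2802] n 3 -> [-0.0002  0.0006  0.0934]  turn [-0.0001 -0.      0.0067] m 1 -> [-0.0001 -0.      0.0067]
scene 0.6669071220180548
(array([0.59522963, 0.00269216, 0.30776248]), array([0., 0.]))
single (array([0.59522963, 0.00269216, 0.30776248]), array([0., 0.]))
```

Call:
{"name": "apply_moves", "arguments": {
  "rows": [
    [[0,0.002,0.03],[0,0,0],-1],
    [[0,0,0.04],[0,0,0],-1],
    [[0,0,0.04],[0,0,0],-1],
    [[0,0,0],[0,0,0],-1]
  ]
}}

```text
t: 24.92
tcp_pos: [0.5946, 0.0023, 0.2552]
ee_rot: [-3.14, 0.003, 0.551]
contact_force: [-0.4, -0.1, -1.5]
grip_width: 0.284
grip_force: 59.1
```

Call:
{"name": "apply_moves", "arguments": {
  "rows": [
    [[0,0,0.05],[0,0,0],-1],
    [[0,0,0.05],[0,0,0],-1],
    [[0,0,0.05],[0,0,0],-1],
    [[0,0,0.01],[0,0,0],-1],
    [[0,0,0],[0,0,0],-1]
  ]
}}

```text
t: 25.33
tcp_pos: [0.5951, 0.0024, 0.2164]
ee_rot: [-3.14, 0.002, 0.551]
contact_force: [0.2, 0.6, -0.6]
grip_width: 0.281
grip_force: 59.1
```

Call:
{"name": "apply_moves", "arguments": {
  "rows": [
    [[0,0,0],[0,0,0],0.2],
    [[0,0,0],[0,0,0],0.2],
    [[0,0,0],[0,0,0],0.2],
    [[0,0,0],[0,0,0],0.2],
    [[0,0,-0.04],[0,0,0],0.2],
    [[0,0,-0.1],[0,0,0],0.2],
    [[0,0,-0.12],[0,0,0],0.2],
    [[0,0,-0.12],[0,0,0],0.2],
    [[0,0,-0.1],[0,0,0],0.2],
    [[0,0,0],[0,0,0],0.2],
    [[0,0,0],[0,0,0],0.2]
  ]
}}

```text
t: 26.25
tcp_pos: [0.5965, 0.0028, 0.3405]
ee_rot: [3.14, -0.003, 0.551]
contact_force: [0.2, -0.4, 0.0]
grip_width: 0.597
grip_force: 0.0
```

Run:
```python
from h import *
plan([.677,.03,.3],31)
im=arm.snapshot('wrist');k=calib('wrist');cv2.imwrite('pics/l1.png',cv2.resize(im[0:220,150:430],(764,600))[:,:,::-1])
for n in('stick_a','neck','knob_grip','lid_pivot'): print(n,[(np.round(d['at'],4).tolist(),round(d['conf'],2),np.round(proj('',d['at'],k))) for d in arm.landmark_of('wrist',n)])
```

```text
t 26.25 tcp [0.5965 0.0028 0.3405] rpy [ 3.14e+00 -3.00e-03  5.51e-01] w 0.597 q [ 0.41  0.24 -0.6   1.4   0.13  1.54 -1.2 ]
 shift [0.3306 0.0755 0.1632] n 3 -> [0.1102 0.0252 0.0544]  turn [ 0.0013 -0.002   0.0061] m 1 -> [ 0.0013 -0.002   0.0061]
stick_a [([0.5846, -0.0295, 0.0552], 0.73, array([294., 176.])), ([0.5666, -0.0087, 0.0579], 0.65, array([271., 181.]))]
neck [([0.5924, 0.0035, 0.1992], 0.86, array([273., 192.]))]
knob_grip [([0.6784, 0.0289, 0.2298], 0.86, array([308.,  76.]))]
lid_pivot [([0.6319, 0.0394, 0.2071], 0.95, array([259., 126.])), ([0.4302, 0.2113, 0.0201], 0.51, array([ 67., 174.]))]
```

View pics/l1.png

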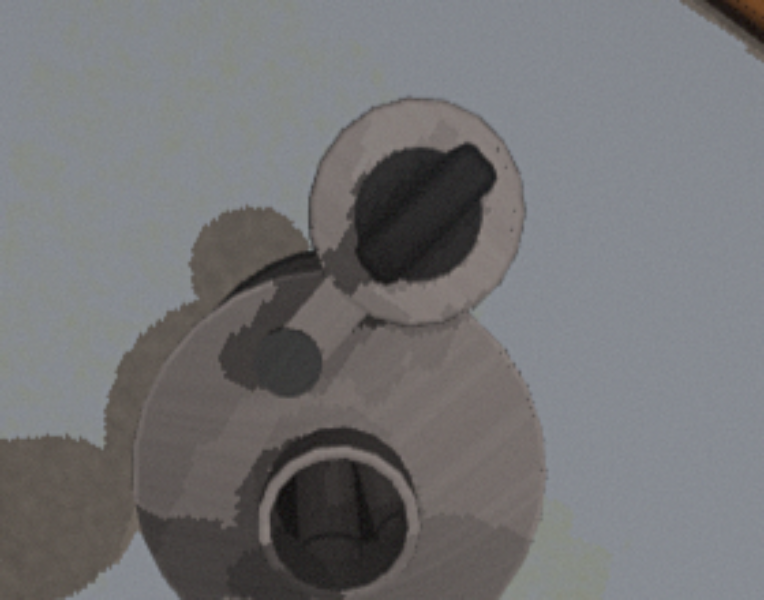

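The sticks show inside the neck at crop (335,510). The lid disc is at (417,212) and the bar runs from (385,258) to (478,165). Next I work out the bar's angle and the arc.

Run:
```python
from h import *
f=764/280
im=cv2.imread('pics/l1.png');g=cv2.cvtColor(im,cv2.COLOR_BGR2GRAY)
a=onplane('wrist',(150+478/f,165/f),.241);b=onplane('wrist',(150+385/f,262/f),.241)
print(a,b,(a+b)/2,'bar deg',np.degrees(np.arctan2(*(b-a)[1::-1])))
print('disc',onplane('wrist',(150+417/f,212/f),.209),'post',onplane('wrist',(150+290/f,362/f),.209))
print('neck',onplane('wrist',(150+338/f,519/f),.2))
```

```text
[0.68961326 0.0258994  0.241     ] [0.66174023 0.0323554  0.241     ] [0.67567675 0.0291274  0.241     ] bar deg 166.95902887330544
disc [0.67557219 0.03009824 0.209     ] post [0.62665108 0.03832691 0.209     ]
neck [0.59412639 0.00367857 0.2       ]
```

Call:
{"name": "apply_moves", "arguments": {
  "rows": [
    [[0.108,0.026,0],[0,0,0],0],
    [[0.108,0.026,0],[0,0,0],0],
    [[0.108,0.026,0],[0,0,0],0],
    [[0,0,0.03],[0,0,-0.075],0],
    [[0,0,0.03],[0,0,-0.075],0],
    [[0,0,0.03],[0,0,-0.075],0],
    [[0,0,0.03],[0,0,-0.075],0],
    [[0,0,0.03],[0,0,-0.075],0],
    [[0,0,0],[0,0,-0.075],0],
    [[0,0,0],[0,0,-0.075],0],
    [[0,0,0],[0,0,-0.075],0],
    [[0,0,0],[0,0,-0.075],0],
    [[0,0,0],[0,0,-0.075],0],
    [[0,0,0],[0,0,-0.075],0],
    [[0,0,0],[0,0,-0.075],0],
    [[0,0,0],[0,0,-0.075],0],
    [[0,0,0],[0,0,-0.075],0],
    [[0,0,0],[0,0,-0.075],0],
    [[0,0,0],[0,0,-0.075],0],
    [[0,0,0],[0,0,-0.075],0]
  ]
}}

```text
t: 28.17
tcp_pos: [0.6748, 0.0281, 0.2997]
ee_rot: [-3.141, -0.001, 2.559]
contact_force: [-0.5, -0.3, -0.2]
grip_width: 0.504
grip_force: 0.0
```

Call:
{"name": "apply_moves", "arguments": {
  "rows": [
    [[0,0,0],[0,0,-0.075],0],
    [[0,0,0],[0,0,-0.075],0],
    [[0,0,0],[0,0,-0.075],0],
    [[0,0,0],[0,0,0],0],
    [[0,0,0],[0,0,0],0]
  ]
}}

```text
t: 28.58
tcp_pos: [0.6749, 0.0282, 0.2998]
ee_rot: [3.141, -0.001, 2.903]
contact_force: [-0.7, 0.1, -0.5]
grip_width: 0.499
grip_force: 0.0
```

Run:
```python
from h import *
plan([.677,.030,.218],167)
im=arm.snapshot('wrist');k=calib('wrist');cv2.imwrite('pics/k1.png',im[:,:,::-1])
for n in('knob_grip','lid_pivot','neck'): print(n,[(np.round(d['at'],4).tolist(),round(d['conf'],2),np.round(proj('',d['at'],k))) for d in arm.landmark_of('wrist',n)])
p=proj('',[.677,.030,.241],k);print(p)
```

```text
t 28.58 tcp [0.6749 0.0282 0.2998] rpy [ 3.141e+00 -1.000e-03  2.903e+00] w 0.499 q [ 0.53  0.54 -1.    1.24  0.45  1.59  0.94]
 shift [-0.007   0.0092  0.3272] n 3 -> [-0.0023  0.0031  0.1091]  turn [ 0.0001 -0.0008 -0.0073] m 1 -> [ 0.0001 -0.0008 -0.0073]
knob_grip [([0.6729, 0.0283, 0.2295], 0.94, array([275., 219.]))]
lid_pivot [([0.6311, 0.0399, 0.2091], 0.64, array([277., 143.]))]
neck [([0.5919, 0.0038, 0.202], 0.8, array([205.,  93.]))]
[279.32389591 231.71089847]
```

View pics/k1.png

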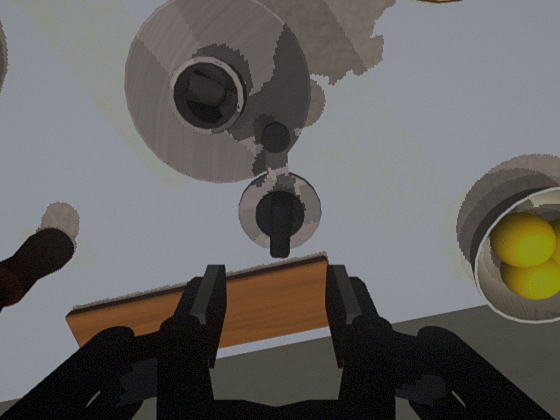

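The bar shows at (280,230), in line with the tool's x axis and midway between the fingers. I'll straddle it loosely.

Call:
{"name": "apply_moves", "arguments": {
  "rows": [
    [[-0.007,0.009,0.06],[0,0,-0.007],0],
    [[0,0,0.1],[0,0,0],0],
    [[0,0,0.1],[0,0,0],0],
    [[0,0,0.06],[0,0,0],0],
    [[0,0,0.007],[0,0,0],0],
    [[0,0,0],[0,0,0],-0.5],
    [[0,0,0],[0,0,0],-0.5],
    [[0,0,0],[0,0,0],-0.5],
    [[0,0,0],[0,0,0],-0.5]
  ]
}}

```text
t: 29.53
tcp_pos: [0.6779, 0.0304, 0.2202]
ee_rot: [3.141, 0.002, 2.918]
contact_force: [-0.3, -0.5, 0.0]
grip_width: 0.251
grip_force: 0.0
```

Run:
```python
from h import *
plan([.677,.030,.218],167)
s=arm.get_state();p=s['tcp_pos'][:2]
piv=np.array([.6285,.039]);v=p-piv;a0=np.degrees(np.arctan2(v[1],v[0]));print('r',np.hypot(*v),'a0',a0)
yaw=s['ee_rot'][2];st=np.radians(4.1)
c,q=np.cos(-st),np.sin(-st)
d=np.array([[c,-q],[q,c]])@v-v
print('row shift',(d[0]*np.cos(yaw)+d[1]*np.sin(yaw))/.25,(d[0]*np.sin(yaw)-d[1]*np.cos(yaw))/.25,'turn',4.1/90)
```

```text
t 29.53 tcp [0.6779 0.0304 0.2202] rpy [3.141e+00 2.000e-03 2.918e+00] w 0.251 q [ 0.55  0.58 -0.99  1.36  0.48  1.45  0.92]
 shift [ 0.003  -0.0022  0.0087] n 1 -> [ 0.003  -0.0022  0.0087]  turn [0.0004 0.0012 0.0019] m 1 -> [0.0004 0.0012 0.0019]
r 0.050100297211503976 a0 -9.922304279277395
row shift -0.0002152633376048532 -0.014335732786251186 turn 0.04555555555555555
```

Call:
{"name": "apply_moves", "arguments": {
  "rows": [
    [[0,-0.0143,0],[0,0,0.0455],-0.5],
    [[0,-0.0143,0],[0,0,0.0455],-0.5],
    [[0,-0.0143,0],[0,0,0.0455],-0.5],
    [[0,-0.0143,0],[0,0,0.0455],-0.5],
    [[0,-0.0143,0],[0,0,0.0455],-0.5],
    [[0,-0.0143,0],[0,0,0.0455],-0.5],
    [[0,-0.0143,0],[0,0,0.0455],-0.5],
    [[0,-0.0143,0],[0,0,0.0455],-0.5],
    [[0,-0.0143,0],[0,0,0.0455],-0.5],
    [[0,-0.0143,0],[0,0,0.0455],-0.5],
    [[0,-0.0143,0],[0,0,0.0455],-0.5],
    [[0,-0.0143,0],[0,0,0.0455],-0.5]
  ]
}}

```text
t: 30.53
tcp_pos: [0.6537, -0.0038, 0.2198]
ee_rot: [3.14, 0.001, 2.056]
contact_force: [1.4, 0.1, -0.1]
grip_width: 0.246
grip_force: 0.5
```

```bash
cat > arc.py <<'E'
from h import *
s=arm.get_state();p=s['tcp_pos'][:2];piv=np.array([.6285,.039]);v=p-piv
print('r',np.hypot(*v),'a',np.degrees(np.arctan2(v[1],v[0])),'yaw',np.degrees(s['ee_rot'][2]),'z',s['tcp_pos'][2])
k=calib('wrist');arm.snapshot('wrist')
for n in('knob_grip','lid_pivot'): print(n,[(np.round(d['at'],4).tolist(),round(d['conf'],2)) for d in arm.landmark_of('wrist',n)])
k=calib('scene');arm.snapshot('scene')
for n in('knob_grip','lid_pivot'): print(n,[(np.round(d['at'],4).tolist(),round(d['conf'],2)) for d in arm.landmark_of('scene',n)])
E
python3 arc.py
```

```text
r 0.04968576687558518 a -59.551483872074286 yaw 117.82501500618703 z 0.2197857250527435
knob_grip [([0.6557, 0.0009, 0.23], 0.72)]
lid_pivot [([0.6302, 0.0388, 0.207], 0.79)]
knob_grip []
lid_pivot [([0.6288, 0.039, 0.2078], 0.78)]
```

Call:
{"name": "apply_moves", "arguments": {
  "rows": [
    [[0,-0.0143,0],[0,0,0.0455],-0.5],
    [[0,-0.0143,0],[0,0,0.0455],-0.5],
    [[0,-0.0143,0],[0,0,0.0455],-0.5],
    [[0,-0.0143,0],[0,0,0.0455],-0.5],
    [[0,-0.0143,0],[0,0,0.0455],-0.5],
    [[0,-0.0143,0],[0,0,0.0455],-0.5],
    [[0,-0.0143,0],[0,0,0.0455],-0.5],
    [[0,-0.0143,0],[0,0,0.0455],-0.5],
    [[0,-0.0143,0],[0,0,0.0455],-0.5],
    [[0,-0.0143,0],[0,0,0.0455],-0.5],
    [[0,-0.0143,0],[0,0,0.0455],-0.5],
    [[0,-0.0143,0],[0,0,0.0455],-0.5],
    [[0,-0.0143,0],[0,0,0.0455],-0.5],
    [[0,-0.0143,0],[0,0,0.0455],-0.5],
    [[0,-0.0143,0],[0,0,0.0455],-0.5],
    [[0,-0.0143,0],[0,0,0.0455],-0.5],
    [[0,-0.0143,0],[0,0,0.0455],-0.5],
    [[0,-0.0143,0],[0,0,0.0455],-0.5],
    [[0,0,0],[0,0,0],-0.5]
  ]
}}

```text
t: 32.42
tcp_pos: [0.5934, 0.004, 0.219]
ee_rot: [3.142, -0.0, 0.773]
contact_force: [-0.5, 0.7, -0.5]
grip_width: 0.252
grip_force: 0.0
```

```bash
python3 arc.py
```

```text
r 0.049544915373763446 a -135.06542112089306 yaw 44.2683949599303 z 0.2189864535145077
knob_grip [([0.5932, -0.0011, 0.2318], 0.86)]
lid_pivot [([0.6357, 0.0372, 0.2057], 0.93)]
knob_grip [([0.5966, 0.0036, 0.2275], 0.65)]
lid_pivot [([0.6283, 0.0409, 0.2043], 0.6), ([0.5973, 0.0033, -0.0004], 0.2)]
```

Call:
{"name": "apply_moves", "arguments": {
  "rows": [
    [[0,-0.01,0],[0,0,0],-0.5],
    [[0,-0.01,0],[0,0,0],-0.5],
    [[0,0,0],[0,0,0],-0.5]
  ]
}}

```text
t: 32.97
tcp_pos: [0.5905, 0.0061, 0.2188]
ee_rot: [3.14, -0.0, 0.773]
contact_force: [3.3, -1.5, -2.0]
grip_width: 0.25
grip_force: 1.9
```

Call:
{"name": "apply_moves", "arguments": {
  "rows": [
    [[0,-0.01,0],[0,0,0],-0.5],
    [[0,0,0],[0,0,0],-0.5]
  ]
}}

```text
t: 33.13
tcp_pos: [0.5902, 0.0063, 0.2189]
ee_rot: [3.137, -0.002, 0.772]
contact_force: [11.7, -6.3, -6.4]
grip_width: 0.252
grip_force: 6.1
```

Call:
{"name": "apply_moves", "arguments": {
  "rows": [
    [[0,0.033,0],[0,0,0],-0.5],
    [[0,0,0],[0,0,0],-0.5],
    [[0,0,0],[0,0,0],-1],
    [[0,0,0],[0,0,0],-1],
    [[0,0,0],[0,0,0],-1],
    [[0,0,0],[0,0,0],-1]
  ]
}}

```text
t: 33.63
tcp_pos: [0.594, 0.0027, 0.2189]
ee_rot: [3.142, 0.0, 0.774]
contact_force: [-0.2, -1.5, 0.5]
grip_width: 0.123
grip_force: 59.7
```

```bash
python3 arc.py
```

```text
r 0.05008820167213684 a -133.57797264265852 yaw 44.33159661442008 z 0.21885909997928754
knob_grip [([0.5906, 0.0028, 0.2251], 0.58)]
lid_pivot [([0.6323, 0.0404, 0.2063], 0.74)]
knob_grip [([0.5935, 0.0068, 0.2263], 0.53)]
lid_pivot [([0.6297, 0.0406, 0.2075], 0.94)]
```

Call:
{"name": "apply_moves", "arguments": {
  "rows": [
    [[0,0,0],[0,0,0.06],-1],
    [[0,0,0],[0,0,0.06],-1],
    [[0,0,0],[0,0,0.06],-1],
    [[0,0,0],[0,0,0.06],-1],
    [[0,0,0],[0,0,0.06],-1],
    [[0,0,0],[0,0,0.06],-1],
    [[0,0,0],[0,0,0.06],-1],
    [[0,0,0],[0,0,0.06],-1],
    [[0,0,0],[0,0,0.06],-1],
    [[0,0,0],[0,0,0.06],-1],
    [[0,0,0],[0,0,0.06],-1],
    [[0,0,0],[0,0,0.06],-1],
    [[0,0,0],[0,0,0.06],-1],
    [[0,0,0],[0,0,0],-1]
  ]
}}

```text
t: 35.1
tcp_pos: [0.594, 0.0028, 0.2188]
ee_rot: [3.141, 0.0, -0.456]
contact_force: [-0.6, -1.9, 1.4]
grip_width: 0.129
grip_force: 59.8
```

```bash
python3 -c "
from h import *
s=arm.get_state();print(s['wrist_torque'],np.degrees(s['ee_rot'][2]),s['qpos'])"
```

```text
[-0.37170501  0.28359563 -0.09576216] -26.11769527647675 [ 0.33011572  0.26688805 -0.49085669  1.60263129  0.12919861  1.30477922
 -2.20672255]
```

Call:
{"name": "apply_moves", "arguments": {
  "rows": [
    [[0,0,0],[0,0,0.03],-1],
    [[0,0,0],[0,0,0.03],-1],
    [[0,0,0],[0,0,0.03],-1],
    [[0,0,0],[0,0,0],-1]
  ]
}}

```text
t: 35.43
tcp_pos: [0.594, 0.0028, 0.2188]
ee_rot: [3.141, 0.0, -0.592]
contact_force: [-1.8, -1.0, 1.4]
grip_width: 0.125
grip_force: 59.8
```

```bash
python3 -c "
from h import *
s=arm.get_state();print(s['wrist_torque'],np.degrees(s['ee_rot'][2]),s['qpos'][6])"
```

```text
[-0.32625404  0.37071933  0.19895691] -33.893202184394035 -2.3386339736616577
```

Call:
{"name": "apply_moves", "arguments": {
  "rows": [
    [[0,0,0],[0,0,0.02],-1],
    [[0,0,0],[0,0,0.02],-1],
    [[0,0,0],[0,0,0],-1]
  ]
}}

```text
t: 35.68
tcp_pos: [0.5939, 0.003, 0.2189]
ee_rot: [3.141, 0.0, -0.652]
contact_force: [-1.8, -2.4, 2.8]
grip_width: 0.128
grip_force: 67.3
```

```bash
python3 -c "
from h import *
s=arm.get_state();print(s['wrist_torque'],np.degrees(s['ee_rot'][2]),s['qpos'][6])"
```

```text
[-0.42751087  0.59986987  1.2838857 ] -37.33749567941234 -2.397565608236064
```

The torque rose to 1.3 N m, so the knob is at its stop. I let go, rise and check.

Call:
{"name": "apply_moves", "arguments": {
  "rows": [
    [[0,0,0],[0,0,0],-0.3],
    [[0,0,0],[0,0,0],-0.3],
    [[0,0,0],[0,0,0],-0.3],
    [[0,0,0],[0,0,0],-0.3],
    [[0,0,-0.05],[0,0,0],-0.3],
    [[0,0,-0.1],[0,0,0],-0.3],
    [[0,0,-0.1],[0,0,0],-0.3],
    [[0,0,-0.1],[0,0,0],-0.3],
    [[0,0,-0.1],[0,0,0],-0.3],
    [[0,0,0],[0,0,0],-0.3],
    [[0,0,0],[0,0,0],-0.3]
  ]
}}

```text
t: 36.6
tcp_pos: [0.5949, 0.003, 0.3337]
ee_rot: [-3.139, -0.003, -0.655]
contact_force: [-0.0, 1.0, -1.3]
grip_width: 0.35
grip_force: 0.0
```

Run:
```python
from h import *
im=arm.snapshot('wrist');k=calib('wrist');t=arm.snapshot('scene')
a=cv2.resize(im[80:330,130:430],(400,333));b=cv2.resize(t[100:350,130:450],(400,312))
cv2.imwrite('pics/f.png',np.hstack([a[:312],b])[:,:,::-1])
for n in('knob_grip','lid_pivot'): print(n,[(np.round(d['at'],4).tolist(),round(d['conf'],2),np.round(proj('',d['at'],k))) for d in arm.landmark_of('wrist',n)])
```

```text
knob_grip [([0.5901, 0.0054, 0.226], 0.74, array([276., 209.]))]
lid_pivot [([0.6314, 0.0401, 0.207], 0.64, array([205., 186.]))]
```

View pics/f.png

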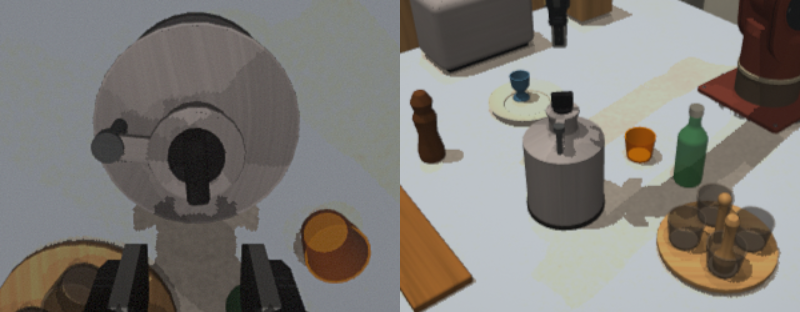

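The lid disc sits centred over the neck at (196,155), with the knob bar across the arm. All the tumblers, the muddler, egg cup, mill and bottle stand, and the gripper touches nothing.

```bash
python3 -c "
from bench import arm
print(arm.sign_off())"
```

```text
the job is handed in; nothing more can be done
None
```

The job is handed in at about 37 s of the 72 s limit: all three chill sticks are in the canister, the lid is shut and its knob turned to the stop, and everything else is still standing; the hand-in returned no verdict.

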